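# Fit the upper tier of a cosmetics stand

### The arm

A 7-joint arm with a two-finger parallel gripper is mounted at the origin on the work surface. World frame = base frame: x ahead of the robot, y to its left, z up, the work surface at z = 0. Lengths are in m, angles in degrees, forces in N, time in s.
With the tool pointing down it reaches from about 0.35 to 0.775 m from the base axis. Payload 3.1 kg.
Tool frame: the origin (TCP) lies on the centre line of the jaws, within the pads' length; the fingertips stand 17 mm ahead of it and the grasp point (between the pads) lies 2 mm behind it (robot.tip_reach is the distance from the TCP to the fingertips, in m); z points along the fingers, y is the direction in which the jaws open and shut (so a half turn about z gives the same grasp; the last joint's range is limited). The gripper opens to 85 mm and grips with 20 to 120 N. Pads are 22 mm wide; open, the fingers measure 114 mm over their backs; the gripper's body (76 mm by 85 mm) begins 54 mm behind the grasp point. The pads swing forward as they close: fully open they stand 13 mm farther back than shut.
Start: joints at [-76.129, 17.813, 0.802, 86.603, -0.252, 75.585, -1.558], TCP at [0.154, 0.528, 0.248] pointing down, gripper open.
Joint ranges: [-154.91, 154.91], [-16.99, 109.72], [-72.82, 74.43], [7.12, 147.25], [-82.49, 262.49], [11.32, 116.49], [-174.64, 174.64]. Speed limits (degrees/s): [159.86, 159.86, 180, 180, 180, 180, 180].

### API

Orientations are given as [roll, pitch, yaw] about the fixed x, y, z axes, in that order (R = Rz(yaw) Ry(pitch) Rx(roll)).
In Python, from station import robot, fingers, vision, workorder, recognise gives the robot as it stands. Calls block until the motion is done:
- robot.move_to(position, orientation): joint-space move of the TCP to a pose.
- robot.line_to(position, orientation=None, velocity=0.15, f_stop=None): straight line of the TCP; orientation=None keeps the orientation; velocity is the mean speed in m/s. With f_stop (N) it stops when the force on the tool has changed by that much, and returns True; else False.
- robot.move_j(angles): joint-space move.
- fingers.gripper_to(opening, force=None): opening from 0.0 (shut) to 1.0 (fully open); force is the grip in N (None keeps the last); returns when the fingers have stopped.
- robot.pause(seconds).
- robot.inverse_kinematics(position, orientation): joint angles nearest the present ones, or None.
- vision.grab_frame(name): name is "scene" or "side" or "wrist"; returns the picture (384x512x3 uint8, red, green, blue); there is no depth.
- vision.calibration(name): a dict with "mtx" (3x3 intrinsics, pixels), "k1" (the pictures are not rectified: a ray, as slopes to the right and down, at radius r is drawn at 1 + k1 r^2 times it, then the intrinsics apply), "extrinsics" (4x4, takes a point from world to camera coordinates); the wrist camera has in their place "T_tool_cam" (4x4, takes a point from camera to tool coordinates, whose origin is the TCP and whose axes are the flange's). Camera axes: x right, y up, looking along -z (the intrinsics and any distortion apply to the point x, -y, -z); pixel columns grow to the right and rows downward; lengths in m; the calibration is good to about 2 mm. A picture is of the moment at which its call begins: read the wrist's pose just before it. calibration takes no time and is no camera call.
A pose or a line that the arm cannot do raises robot.PlanningError and nothing moves.
- workorder.close_job(): hands the job in, once; it reports no verdict.
Trained networks look in the newest picture that a camera, given by its name, has taken for a name from the list of things; names that differ only in an ending like _2 or _b are one class to them, and where a whole thing is asked for, a point or a joint stands for the part that bears it (a point fixed in the world has none). Each returns a list of dicts, best first, with "p" (0 to 1); they miss things now and then, are a little off and sometimes report something else, mostly with a low value. They report only what shows in the picture. A call takes as long as a camera call. They do not tell look-alikes from the thing itself.
- recognise(label, camera): "rect" ([centre column, centre row, width, height] in pixels, round what is visible of it).
Readings, each from a call of its own:
- robot.current_time_s(): time.
- robot.current_joint_positions(): joint angles.
- robot.current_dq(): joint speeds.
- robot.current_joint_torque(): joint torques, N m.
- robot.current_tool_pos(): TCP position.
- robot.current_eef_rot(): TCP orientation.
- robot.current_contact_force(): force on the tool from outside, world axes, zero at the start.
- robot.current_torque(): the same for the moment, N m.
- robot.current_finger_gap(): opening from 0.0 (shut) to 1.0 (fully open).
Only numpy, scipy, OpenCV 4.12 (cv2) and the standard library are available. Lean on these libraries where they do the work, as an engineer would, in place of code of your own. Each camera call takes 0.05 s, during which the arm holds its last target.

### The job

Fit the upper tier onto the cosmetics stand: tip the lock lever on top of the centre post upright, slip the middle-length one of the three spacer sleeves down over the post onto its shoulder, set the round tray on the sleeve with the post through its hub, then fold the lever down flat over the hub to lock it. Leave the other two sleeves and everything else on the table and the stand where they are.

Things in the scene. Friction and masses are not known exactly. Their poses are not given: they have to be found in the camera images.
- stand: fixed cosmetics stand without its upper tier: round white lower tier (180 mm across, floor top 14 mm and rim 30 mm above the table), a shoulder in its middle (34 mm across, top 30 mm above the table), and on it an upright steel post, 14 mm diameter, with the lock lever at its tip. Origin on the post's axis at table height, z up; the lever folds down towards the stand's +x, which may point any way
- pivot (a point): the lock lever's hinge pin, on the post's axis at its tip, 121.5 mm above the table (the fixed ears around it end 6 mm higher); axes as the stand's
- lock (a joint): lock lever angle (rad): 0 = folded flat along the stand's +x (stop), 1.57 = upright in line with the post, stop at 1.62. Dark steel bar 9 mm wide, 8 mm thick, reaching 27 mm from the pin on its middle line. It starts half folded (0.85 to 1.15) and stays where it is left; a fingertip moves it (about 2 N at its end). Upright, it passes through sleeves and hub; otherwise it is in their way
- lever_tip (a point): the free end of the lock lever, on its middle line 27 mm from the pin; moves with the lever
- tray_hub (a point): centre of the hub of the upper tier: loose white tray, right way up on the table, 170 mm across, floor 4 mm thick, rim 16 mm high, aluminium hub 34 mm across with 19 mm bore, from the tray's underside to 26 mm above it; about 0.2 kg. Point on the hub's axis 13 mm above the underside, z up. Fitted, the underside is 90 mm above the table and the folded lever 1.5 mm above the hub
- sleeve_short_mid (a point): loose plain aluminium spacer sleeve standing on end, 45 mm long, 30 mm outside diameter, 19 mm bore: too short: the tray would hang loose far below the lever. This point is its centre, 22.5 mm above its lower end; z along its axis
- sleeve_mid_mid (a point): loose plain aluminium spacer sleeve standing on end, 60 mm long, 30 mm outside diameter, 19 mm bore: the right one. This point is its centre, 30 mm above its lower end; z along its axis
- sleeve_long_mid (a point): loose plain aluminium spacer sleeve standing on end, 75 mm long, 30 mm outside diameter, 19 mm bore: too long: the lever could not be folded. This point is its centre, 37.5 mm above its lower end; z along its axis
- cream_jar_mid (a point): squat white cream jar with a grey lid, 54 mm across and 40 mm tall, beside the sleeves; not part of the job. This point is its centre
- lotion_mid (a point): amber lotion bottle with a black cap, 42 mm across and 107 mm tall; not part of the job. This point is its centre
- cup_mid (a point): red takeaway cup with a white lid, 74 mm across and 91 mm tall; not part of the job. This point is its centre
- compact_mid (a point): flat black powder compact, 70 mm across and 16 mm tall; not part of the job. This point is its centre
- spray_mid (a point): aluminium spray can with a white cap, 48 mm across and 137 mm tall; not part of the job. This point is its centre
- palette_mid (a point): flat black eyeshadow palette, 75 x 120 mm and 10 mm thick; not part of the job. This point is its centre
- brush_mid (a point): make-up brush lying flat, 160 mm long and 13 mm high; not part of the job. This point is its centre
- pot_a_mid (a point): small glass pot with a black lid, 31 mm across and 26 mm tall, standing in the stand's lower tier; not part of the job. This point is its centre
- pot_b_mid (a point): small white pot with a grey lid, 29 mm across and 20 mm tall, standing in the stand's lower tier; not part of the job. This point is its centre
Things that resemble listed ones, but are neither listed nor needed, are in the scene too. Several things have the shape of the stand; the one meant has the colours described above.

How it is judged (in metres and radians):
On the way, in this order (a step that is already met when the one before it is completed fails the run):
1. the lock lever stands upright (value of joint lock above 1.3 rad), for 0.2 s.
2. the middle-length sleeve stands on the shoulder, around the post (horizontal distance between sleeve_mid_mid and pivot below 0.006 m and height (world z) of sleeve_mid_mid between 0.056 and 0.064 m and (angle between sleeve_mid_mid's own z axis and vertical below 0.07 rad or angle between sleeve_mid_mid's own z axis and vertical above 3.07159 rad)), for 0.2 s.
3. the tray rests on the sleeve with the post through its hub (horizontal distance between tray_hub and pivot below 0.006 m and height (world z) of tray_hub between 0.099 and 0.107 m and angle between tray_hub's own z axis and vertical below 0.07 rad), for 0.2 s.
At the end, for the whole second after the job is handed in: The middle-length sleeve stands on the shoulder around the post and the tray rests level on it (each within 6 mm of the post's axis, 4 mm of its proper height and 0.07 rad of upright), the lock lever is folded flat over the hub (within 0.15 rad), and sleeve and tray are at rest (all of step 2 and all of step 3 and value of joint lock below 0.15 rad and linear speed of each of tray, sleeve_mid below 0.02 m/s); the robot touches nothing.
It fails at once if one of the other two sleeves is moved more than 30 mm (distance of any of sleeve_short_mid, sleeve_long_mid from where it was at the start of the episode above 0.03 m).
It fails at once if a jar, pot, bottle, cup, can, compact, palette or brush is knocked over or moved more than 30 mm (distance of any of cream_jar_mid, lotion_mid, cup_mid, compact_mid, spray_mid, palette_mid, brush_mid, pot_a_mid, pot_b_mid from where it was at the start of the episode above 0.03 m).
It also fails if it takes over 72 s, if anything falls off the work surface, if the arm or the gripper's body presses on something with over 40 N, if the wrist force passes 120 N, or if a joint passes its speed limit or range.

## Working session

There is one attempt and no reset: what is moved stays moved. The work goes in short steps, each a Python script; the robot and the scene stay as the last script left them, time stands still between calls to the robot, and variables do not carry over. Pictures are saved under pics/ and viewed, and the job is handed in when it is done.

```bash
ls; mkdir -p pics
python3 - <<'E'
from station import robot, fingers, vision, workorder, recognise
import cv2
for n in ["scene","side","wrist"]:
    im=vision.grab_frame(n); cv2.imwrite(f"pics/{n}0.png",im[:,:,::-1])
    c=vision.calibration(n); print(n,{k:(v.round(3).tolist() if hasattr(v,'round') and hasattr(v,'tolist') else v) for k,v in c.items()})
print(robot.current_tool_pos(),robot.current_eef_rot(),robot.current_time_s(),robot.tip_reach)
E
```

```text
pics
scene {'mtx': [[353.95, 0.0, 257.029], [0.0, 353.95, 191.101], [0.0, 0.0, 1.0]], 'k1': -0.039766757712304646, 'extrinsics': [[-0.131, 0.991, -0.01, 0.118], [-0.752, -0.092, 0.653, 0.309], [0.646, 0.093, 0.757, -1.636], [0.0, 0.0, 0.0, 1.0]]}
side {'mtx': [[441.073, 0.0, 263.248], [0.0, 441.073, 190.637], [0.0, 0.0, 1.0]], 'k1': -0.018724114140291237, 'extrinsics': [[0.933, -0.36, -0.018, -0.52], [0.261, 0.639, 0.724, -0.171], [-0.249, -0.68, 0.689, -1.265], [0.0, 0.0, 0.0, 1.0]]}
wrist {'mtx': [[315.981, 0.0, 256.89], [0.0, 315.981, 190.909], [0.0, 0.0, 1.0]], 'k1': -0.003111385103845134, 'T_tool_cam': [[0.0, 0.954, 0.301, 0.078], [1.0, -0.0, 0.001, -0.0], [0.001, 0.301, -0.954, -0.125], [0.0, 0.0, 0.0, 1.0]]}
[0.15382941 0.52751004 0.24747425] [-1.79895786e+02  4.38435302e-03  1.63743154e+02] 0.15 0.017
```

View pics/scene0.png

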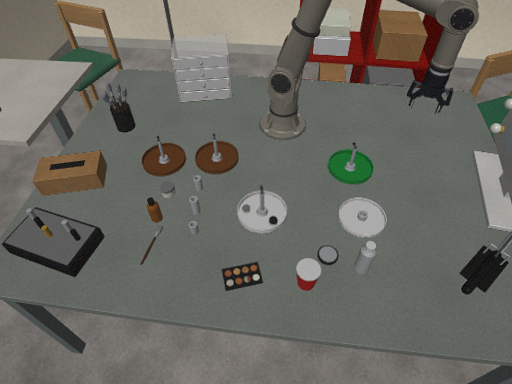

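View pics/side0.png

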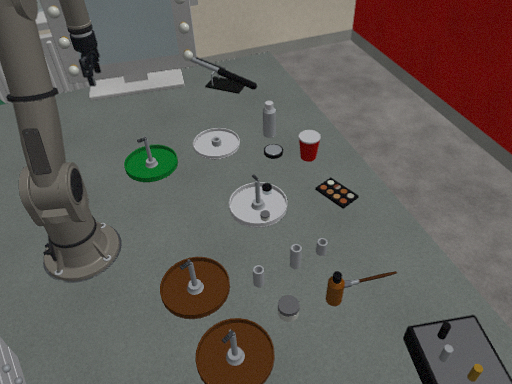

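View pics/wrist0.png

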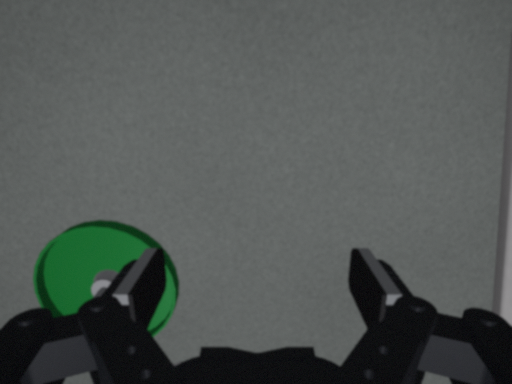

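```bash
cat > h.py <<'E'
from station import robot, fingers, vision, workorder, recognise
import numpy as np, cv2
from scipy.optimize import least_squares
from scipy.spatial.transform import Rotation as R
def cal(n):
    c=vision.calibration(n)
    if n=="wrist":
        T=np.eye(4);T[:3,:3]=R.from_euler('xyz',robot.current_eef_rot(),degrees=True).as_matrix();T[:3,3]=robot.current_tool_pos()
        c=dict(c);c["extrinsics"]=np.linalg.inv(T@np.array(c["T_tool_cam"]))
    return c
def proj(c,P):
    P=np.atleast_2d(P);E=np.array(c["extrinsics"]);q=P@E[:3,:3].T+E[:3,3]
    s=np.c_[q[:,0],-q[:,1]]/(-q[:,2:3]);s=s*(1+c["k1"]*(s**2).sum(1,keepdims=True))
    K=np.array(c["mtx"]);return s@K[:2,:2].T+K[:2,2]
def ray(c,uv):
    K=np.array(c["mtx"]);d=(np.array(uv,float)-K[:2,2])/[K[0,0],K[1,1]];s=d.copy()
    for _ in range(20): s=d/(1+c["k1"]*(s@s))
    E=np.array(c["extrinsics"]);o=-E[:3,:3].T@E[:3,3];return o,E[:3,:3].T@np.array([s[0],-s[1],-1])
def onz(c,uv,z):
    o,d=ray(c,uv);return o+d*(z-o[2])/d[2]
def tri(obs):
    f=lambda p:np.concatenate([proj(c,p)[0]-uv for c,uv in obs])
    r=least_squares(f,onz(obs[0][0],obs[0][1],0.05));return r.x,r.fun
def zoom(n,box,k,name,im=None):
    im=vision.grab_frame(n) if im is None else im
    x0,y0,x1,y1=box;cv2.imwrite(name,cv2.resize(im[y0:y1,x0:x1],None,fx=k,fy=k,interpolation=cv2.INTER_CUBIC)[:,:,::-1]);return im
E
python3 - <<'E'
from h import *
zoom("scene",(150,160,290,260),5,"pics/s1.png");zoom("side",(220,160,360,320),4,"pics/d1.png")
cs,cd=cal("scene"),cal("side")
for l,h in [("sleeve_short_mid",.0225),("sleeve_mid_mid",.03),("sleeve_long_mid",.0375),("stand",.06),("pivot",.12),("lever_tip",.13),("lock",.13),("tray_hub",.013),("cream_jar_mid",.02),("lotion_mid",.053)]:
  for n,c in (("scene",cs),("side",cd)):
    for r in recognise(l,n)[:4]: print(l,n,round(r["p"],2),np.round(r["rect"],1),onz(c,r["rect"][:2],h).round(3))
E
```

```text
sleeve_short_mid side 0.61 [321.1 247.7  15.7  20.9] [ 0.629 -0.263  0.022]
sleeve_mid_mid scene 0.69 [362.9 218.2  54.5  41.1] [0.524 0.327 0.03 ]
sleeve_mid_mid scene 0.55 [197.3 185.3  11.7  12. ] [ 0.443 -0.291  0.03 ]
sleeve_mid_mid scene 0.33 [170.1 191.7  14.4  19. ] [ 0.487 -0.385  0.03 ]
sleeve_mid_mid side 0.26 [295.2 257.5  13.   23.3] [ 0.546 -0.273  0.03 ]
sleeve_long_mid scene 0.58 [193.7 206.6  12.5  15.5] [ 0.552 -0.276  0.038]
sleeve_long_mid scene 0.16 [327.9 255.8  21.1  18.7] [0.696 0.204 0.038]
sleeve_long_mid side 0.81 [296.4 257.   13.4  25.7] [ 0.547 -0.278  0.037]
stand scene 0.8 [348.6 163.3  47.2  40.3] [0.284 0.281 0.06 ]
stand scene 0.73 [262.7 210.9  51.   47.8] [ 0.558 -0.025  0.06 ]
stand scene 0.71 [218.8 155.8  43.7  38.6] [ 0.303 -0.232  0.06 ]
stand scene 0.6 [163.1 158.4  43.1  39.3] [ 0.345 -0.451  0.06 ]
stand side 0.98 [194.2 286.9  68.7  62.1] [ 0.265 -0.284  0.06 ]
stand side 0.91 [151.6 159.8  52.8  46.5] [0.26  0.254 0.06 ]
stand side 0.73 [233.8 351.6  85.7  64.5] [ 0.304 -0.481  0.06 ]
stand side 0.62 [259.4 202.8  56.9  54.5] [ 0.52  -0.
[... 1047 characters left out ...]
  0.13 ]
tray_hub scene 0.69 [362.4 219.6  49.9  40.4] [0.517 0.33  0.013]
tray_hub scene 0.27 [263.9 211.4  50.7  51. ] [ 0.524 -0.024  0.013]
tray_hub scene 0.22 [167.8 192.2  13.2  17.5] [ 0.477 -0.401  0.013]
tray_hub side 0.7 [215.8 141.8  45.9  30.7] [0.499 0.327 0.013]
tray_hub side 0.59 [370.9 281.6  52.4  16.8] [ 0.703 -0.407  0.013]
cream_jar_mid scene 0.79 [168.4 189.1  14.8  19.3] [ 0.467 -0.4    0.02 ]
cream_jar_mid side 0.83 [288.9 308.1  22.   27.1] [ 0.471 -0.404  0.02 ]
lotion_mid scene 0.58 [154.8 209.2  16.8  20.8] [ 0.592 -0.406  0.053]
lotion_mid scene 0.33 [362.5 217.5  49.7  38.2] [0.539 0.32  0.053]
lotion_mid side 0.84 [336.4 288.6  21.1  36.3] [ 0.593 -0.415  0.053]
```

View pics/s1.png

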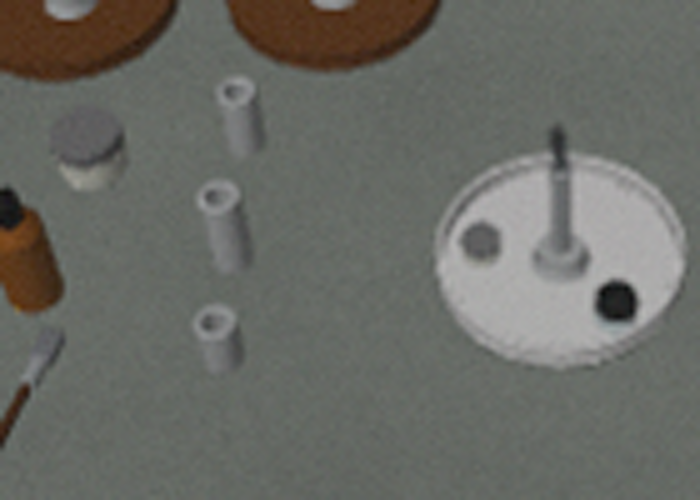

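View pics/d1.png

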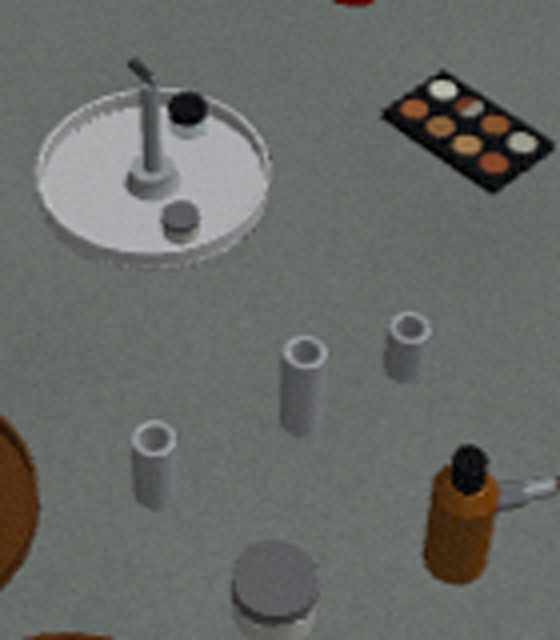

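Run:
```python
from h import *
cs,cd=cal("scene"),cal("side")
Z=lambda p:np.array([150,160])+(np.array(p)+.5)/5-.5
W=lambda p:np.array([220,160])+(np.array(p)+.5)/4-.5
for n,a,b in [("A",(237,93),(154,439)),("B",(220,197),(305,353)),("C",(216,322),(409,328)),("tip",(556,130),(133,64)),("piv",(560,166),(149,84)),("shoulder",(560,254),(152,175))]:
    x,f=tri([(cs,Z(a)),(cd,W(b))]);print(n,x.round(4),f.round(2))
zoom("scene",(320,190,410,250),8,"pics/s2.png");zoom("side",(180,120,250,170),8,"pics/d2.png")
```

```text
A [ 0.4322 -0.2912  0.0576] [-0.14  0.12 -0.11 -0.06]
B [ 0.5455 -0.2737  0.0726] [-0.21  0.16 -0.17 -0.09]
C [ 0.6316 -0.2591  0.0432] [-0.16  0.12 -0.15 -0.07]
tip [ 0.5145 -0.0366  0.1427] [-0.  0. -0. -0.]
piv [ 0.5262 -0.0335  0.1176] [-0.32  0.31 -0.31 -0.22]
shoulder [ 0.5267 -0.0327  0.0213] [-0.09  0.08 -0.09 -0.06]
```

View pics/s2.png

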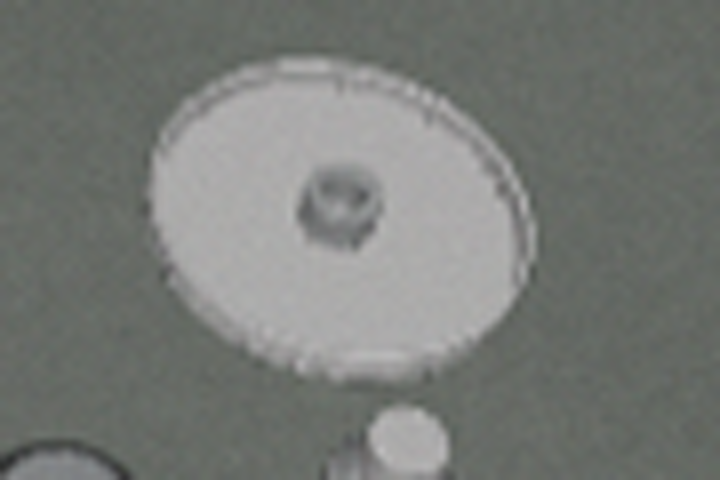

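View pics/d2.png

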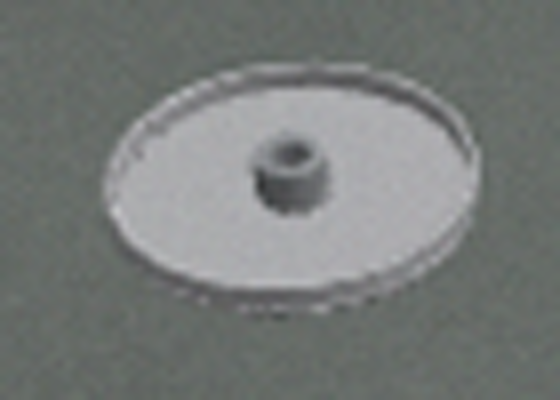

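Run:
```python
from h import *
robot.move_to([0.50,-0.035,0.29],[180,0,15])
fingers.gripper_to(0.5)
im=zoom("wrist",(0,0,512,384),1.5,"pics/w1.png")
c=cal("wrist");print(proj(c,[[.5262,-.0335,.1215],[.5145,-.0366,.1427],[.5262,-.0335,.03]]))
print(robot.current_tool_pos(),robot.current_eef_rot(),robot.current_joint_positions(),robot.current_time_s())
np.savez("w1.npz",E=c["extrinsics"])
```

```text
[[262.89220219 147.69258495]
 [263.22267663 165.44366709]
 [261.4816405  134.78338797]]
[ 0.49999228 -0.03500104  0.28998814] [-1.79998708e+02  1.64426613e-03  1.49958630e+01] [-39.40035924  14.28610817  51.75993651  90.97658142 -11.34153961
  80.25894982 -61.57855295] 4.25
```

View pics/w1.png

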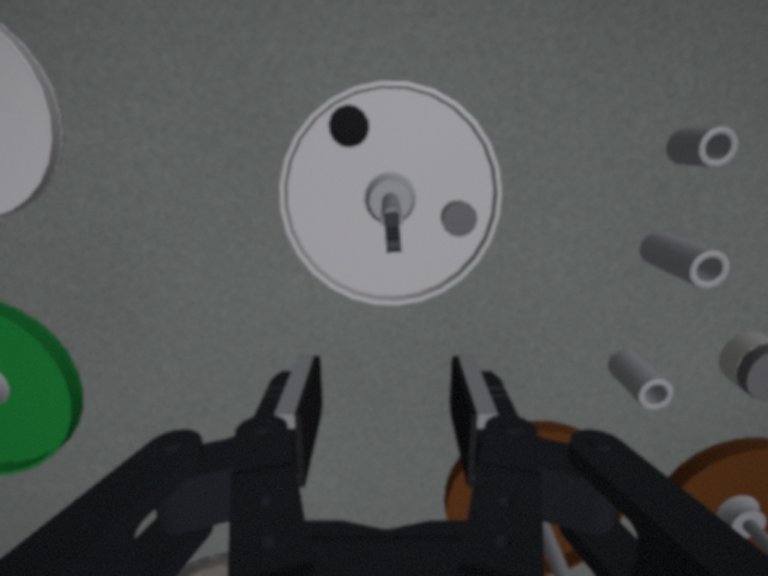

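Run:
```python
from h import *
c=vision.calibration("wrist");c=dict(c);c["extrinsics"]=np.load("w1.npz")["E"]
cs,cd=cal("scene"),cal("side")
t=np.linspace(0,2*np.pi,200)
circ=lambda x,y:np.c_[x+.09*np.cos(t),y+.09*np.sin(t),0*t+.03]
def f(p):
    q=proj(c,circ(*p));return [q[:,0].min()-279/1.5,q[:,0].max()-502/1.5,q[:,1].min()-80/1.5,q[:,1].max()-305/1.5]
r=least_squares(f,[.526,-.033]);print("wrist rim",r.x,r.fun)
# scene rim: extents from s1 zoom
def g(p):
    q=proj(cs,circ(*p));return [q[:,0].min()-(150+436/5),q[:,0].max()-(150+686/5),q[:,1].min()-(160+151/5)]
r=least_squares(g,[.526,-.033]);print("scene rim",r.x,r.fun)
def g(p):
    q=proj(cd,circ(*p));return [q[:,0].min()-(220+36/4),q[:,0].max()-(220+272/4),q[:,1].min()-(160+87/4)]
r=least_squares(g,[.526,-.033]);print("side rim",r.x,r.fun)
for y in (180,190,195,200,210):
  for th in (.9,1.05,1.15):
    d=np.array([np.cos(np.radians(y))*np.cos(th),np.sin(np.radians(y))*np.cos(th),np.sin(th)])
    P=np.array([.5285,-.033,.1215]);print(y,th,(proj(c,[P,P+.027*d])*1.5).round(0).tolist())
```

```text
wrist rim [ 0.52708186 -0.03181197] [-0.23975667  0.23978107 -0.27955823  0.40963015]
scene rim [ 0.52674548 -0.0303183 ] [ 7.45666794e-05 -7.43447441e-05  9.47804418e-06]
side rim [ 0.5292392  -0.03502678] [ 0.11415764 -0.11367415  0.01709882]
180 0.9 [[395.0, 218.0], [388.0, 251.0]]
180 1.05 [[395.0, 218.0], [389.0, 247.0]]
180 1.15 [[395.0, 218.0], [390.0, 243.0]]
190 0.9 [[395.0, 218.0], [393.0, 252.0]]
190 1.05 [[395.0, 218.0], [393.0, 247.0]]
190 1.15 [[395.0, 218.0], [394.0, 244.0]]
195 0.9 [[395.0, 218.0], [395.0, 252.0]]
195 1.05 [[395.0, 218.0], [395.0, 247.0]]
195 1.15 [[395.0, 218.0], [395.0, 244.0]]
200 0.9 [[395.0, 218.0], [398.0, 252.0]]
200 1.05 [[395.0, 218.0], [397.0, 247.0]]
200 1.15 [[395.0, 218.0], [397.0, 244.0]]
210 0.9 [[395.0, 218.0], [402.0, 251.0]]
210 1.05 [[395.0, 218.0], [401.0, 247.0]]
210 1.15 [[395.0, 218.0], [400.0, 243.0]]
```

Run:
```python
import cv2
im=cv2.imread("pics/w1.png");cv2.imwrite("pics/w1z.png",cv2.resize(im[160:270,330:450],None,fx=5,fy=5,interpolation=cv2.INTER_CUBIC))
```

```text
(no output)
```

View pics/w1z.png

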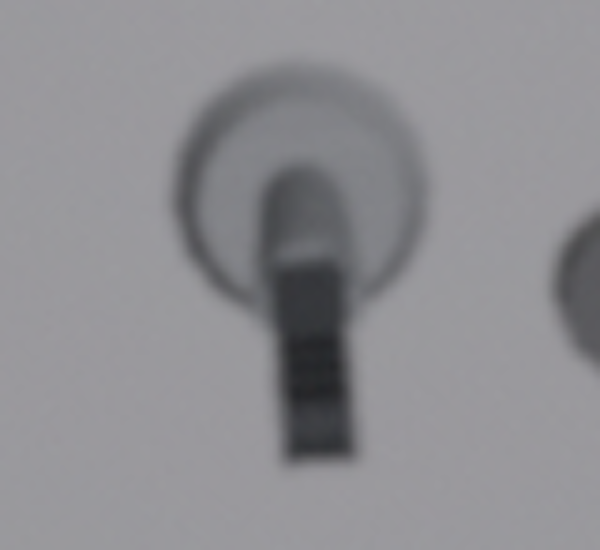

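```bash
cat >> h.py <<'E'
PV=np.array([.528,-.0315]);FY=201
FD=np.array([np.cos(np.radians(FY)),np.sin(np.radians(FY))])
def at(d,z): return list(PV+FD*d)+[z]
E
python3 - <<'E'
from h import *
o=[180,0,21]
fingers.gripper_to(0.0,force=40)
robot.move_to(at(.05,.2),o); robot.line_to(at(.05,.151),velocity=.15)
print("f0",robot.current_contact_force())
print(robot.line_to(at(.010,.151),velocity=.04,f_stop=7))
p=robot.current_tool_pos();print(p,(p[:2]-PV)@FD,robot.current_contact_force(),robot.current_time_s())
im=zoom("side",(220,130,320,230),6,"pics/d3.png");zoom("scene",(220,150,300,240),6,"pics/s3.png")
E
```

```text
f0 [ 0.70145124 -0.29699546 -0.51908746]
True
[ 0.51474212 -0.03683709  0.15030386] 0.014289936181779086 [-0.32117552  0.07646502 -0.08318406] 6.5417
```

View pics/d3.png

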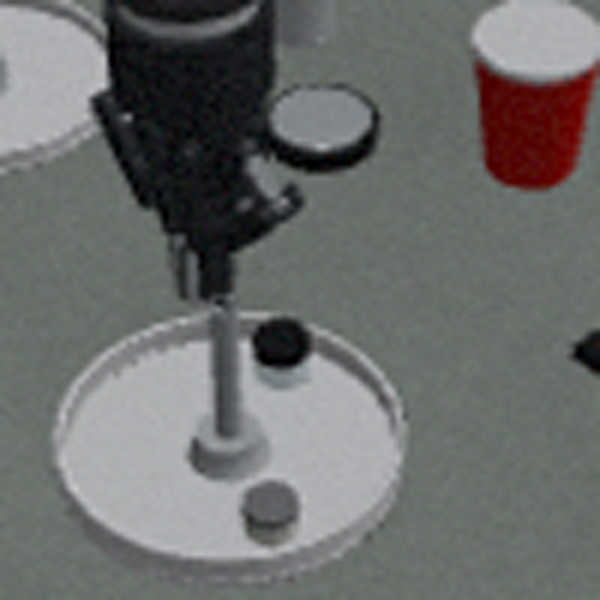

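Run:
```python
from h import *
robot.line_to(at(.03,.16),velocity=.15)
robot.line_to(at(.05,.27),velocity=.3)
fingers.gripper_to(0.55)
im=zoom("wrist",(200,60,340,200),4,"pics/w2.png")
zoom("side",(220,130,320,230),5,"pics/d4.png");zoom("scene",(220,150,300,240),5,"pics/s4.png")
np.savez("w2.npz",E=cal("wrist")["extrinsics"],im=im)
a=cv2.imread("pics/w2.png");b=cv2.imread("pics/d4.png");
cv2.imwrite("pics/j2.png",cv2.resize(np.hstack([a[:500],b[:500]]),None,fx=.72,fy=.72))
```

```text
(no output)
```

View pics/w2.png

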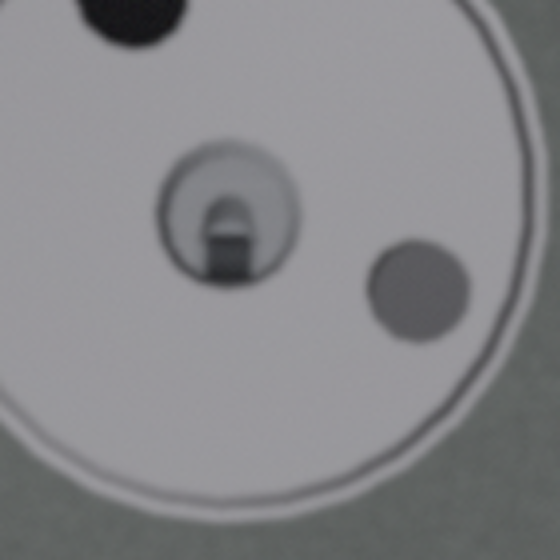

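View pics/d4.png

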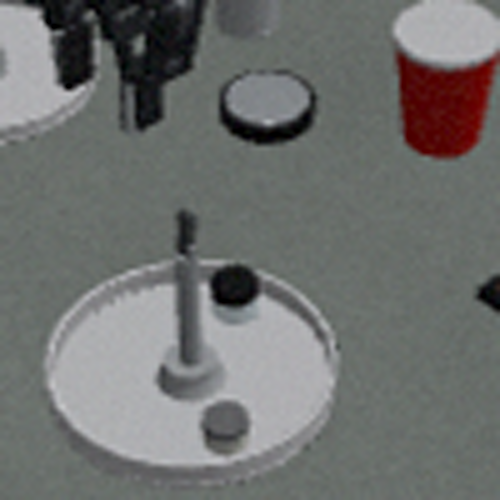

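View pics/s4.png

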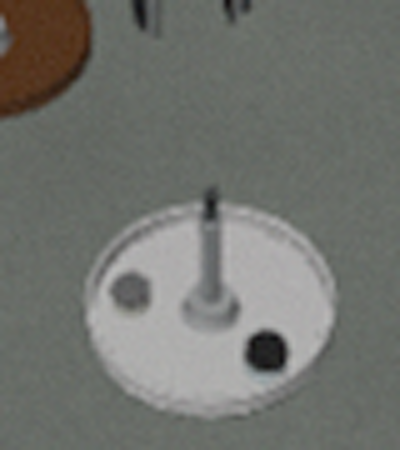

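Run:
```python
from h import *
c=dict(vision.calibration("wrist"));c["extrinsics"]=np.load("w2.npz")["E"]
W=lambda p:np.array([200,60])+(np.array(p)+.5)/4-.5
print(onz(c,W((230,213)),.03),onz(c,W((228.5,262)),.1485),onz(c,W((418,291)),.034))
for p in [(.528,-.0315)]:print((proj(c,[[*p,.03],[*p,.1485]])-[200,60])*4)
# next: approach A
A=np.array([.432,-.291])
robot.move_to([.43,-.29,.25],[180,0,-30])
fingers.gripper_to(.6)
im=zoom("wrist",(0,0,512,384),1.5,"pics/w3.png");np.savez("w3.npz",E=cal("wrist")["extrinsics"],im=im)
print((proj(cal("wrist"),[[*A,.06],[*A,0]])*1.5),robot.current_joint_positions(),robot.current_time_s())
```

```text
[ 0.52907914 -0.03089551  0.03      ] [ 0.52823369 -0.03083952  0.1485    ] [ 0.52832731 -0.08817394  0.034     ]
[[229.13261765 215.97086314]
 [229.77729789 262.904487  ]]
[[387.15509824 250.7327378 ]
 [386.88895938 233.59106214]] [-15.43359321  22.82610083  64.66776882  92.86915417 -21.06265555
  77.78421044 -67.76100829] 9.3417
```

View pics/w3.png

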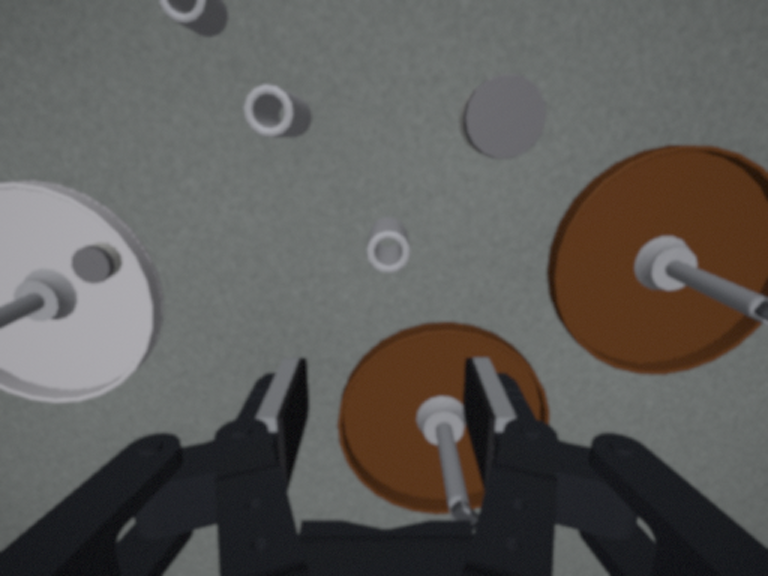

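Run:
```python
from h import *
c=dict(vision.calibration("wrist"));c["extrinsics"]=np.load("w3.npz")["E"]
A=onz(c,np.array([388.5,251])/1.5-.17,.06);print(A)
o=[180,0,-30]
robot.line_to([A[0],A[1],.056],o,velocity=.2,f_stop=8)
print(robot.current_tool_pos(),fingers.gripper_to(0.2,force=50),robot.current_finger_gap())
robot.line_to([A[0],A[1],.235],velocity=.2)
print(robot.current_finger_gap(),robot.current_contact_force())
robot.line_to([.5285,-.031,.235],velocity=.25)
robot.pause(.2)
zoom("wrist",(150,100,350,300),3,"pics/w4.png");zoom("side",(210,90,310,230),4,"pics/d5.png");zoom("scene",(220,120,300,240),4,"pics/s5.png")
b=cv2.imread("pics/d5.png");s=cv2.imread("pics/s5.png");cv2.imwrite("pics/j5.png",np.hstack([b[:480],s[:480]]))
print(robot.current_time_s(),robot.current_tool_pos())
```

```text
[ 0.43162358 -0.29164018  0.06      ]
[ 0.43232999 -0.29244778  0.05708853] False 0.3312513941345127
0.3310327525809976 [-1.02514479  0.35521707 -1.38048842]
13.4417 [ 0.52836536 -0.0316147   0.23511951]
```

View pics/w4.png

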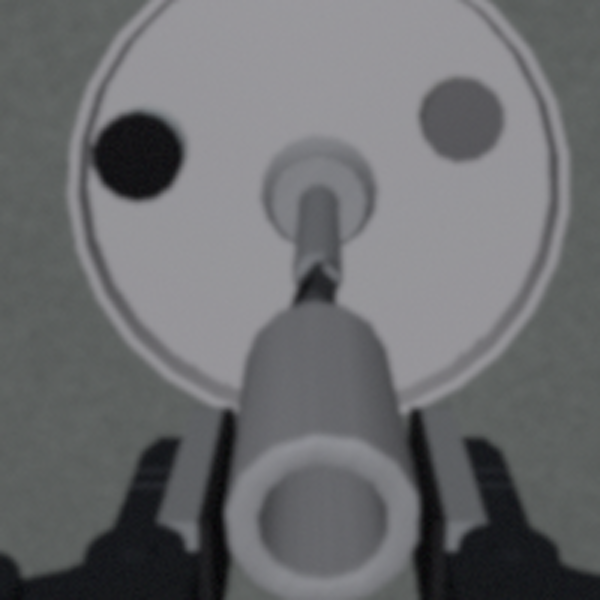

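View pics/j5.png

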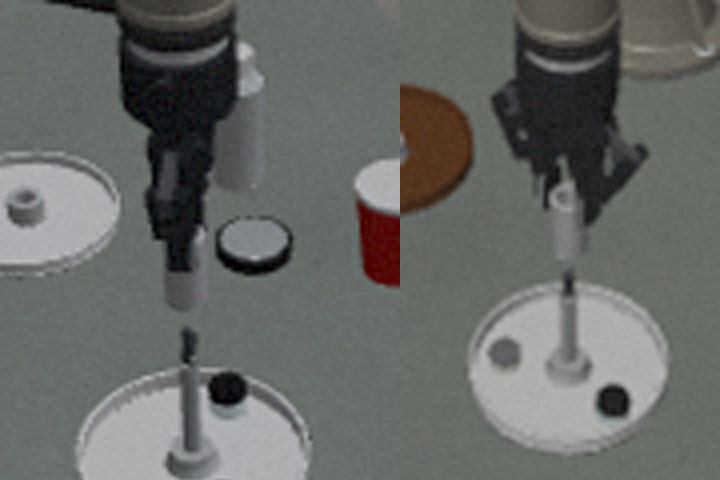

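Run:
```python
from h import *
r=robot.line_to([.5285,-.031,.165],velocity=.1,f_stop=6)
print(r,robot.current_tool_pos(),robot.current_contact_force())
if not r:
    r=robot.line_to([.5285,-.031,.1],velocity=.08,f_stop=6)
    print(r,robot.current_tool_pos(),robot.current_contact_force())
zoom("side",(210,90,310,230),4,"pics/d6.png");zoom("scene",(220,120,300,240),4,"pics/s6.png");zoom("wrist",(150,100,350,300),3,"pics/w6.png")
b=cv2.imread("pics/d6.png");s=cv2.imread("pics/s6.png");cv2.imwrite("pics/j6.png",np.hstack([b[:480],s[:480]]))
print(robot.current_time_s())
```

```text
False [ 0.52900285 -0.03123924  0.16553345] [ 0.59138056 -0.21557458 -0.71494073]
False [ 0.52896942 -0.0312603   0.10043176] [ 0.04396247 -0.22047034 -0.33170403]
15.4083
```

View pics/j6.png

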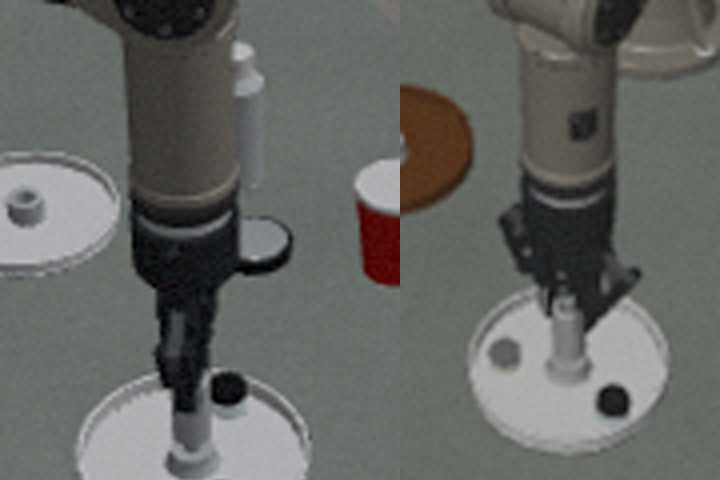

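View pics/w6.png

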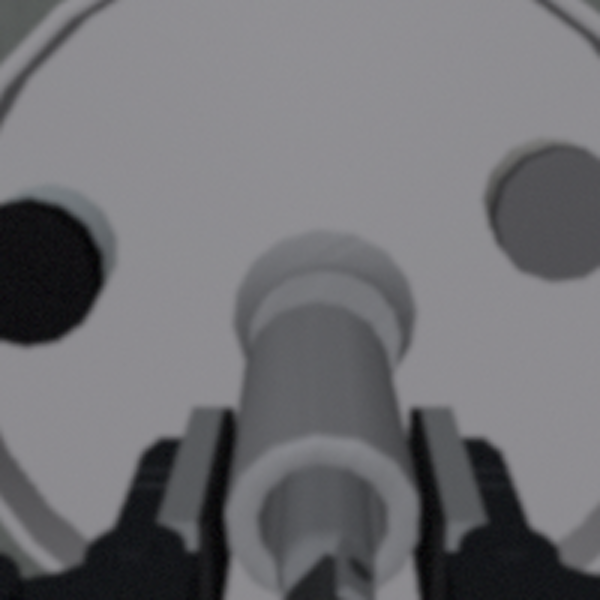

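Run:
```python
from h import *
fingers.gripper_to(.5)
robot.pause(.1)
robot.line_to([.5285,-.031,.25],velocity=.25)
cs,cd=cal("scene"),cal("side")
h,f=tri([(cs,np.array([320,190])+np.array([345,187])/8-.45),(cd,np.array([180,120])+np.array([292,153])/8-.45)]);print("hub top",h,f)
zoom("wrist",(150,50,350,250),3,"pics/w7.png")
o=[180,0,165]
robot.move_to([h[0]+.03,h[1]-.01,.25],o)
im=zoom("wrist",(0,0,512,384),1.5,"pics/w8.png");c=cal("wrist");np.savez("w8.npz",E=c["extrinsics"])
print(proj(c,[h])*1.5,robot.current_time_s(),robot.current_joint_positions())
zoom("side",(210,140,310,240),5,"pics/d7.png")
```

```text
hub top [0.500482   0.32727258 0.02801176] [-0.30663142  0.36062688 -0.35746867 -0.31584874]
[[390.0319948  203.48557366]] 18.4917 [ -2.2090787   34.38241348 -51.32191237  73.37413757  26.31509346
  84.27138574  23.95388593]
```

View pics/w7.png

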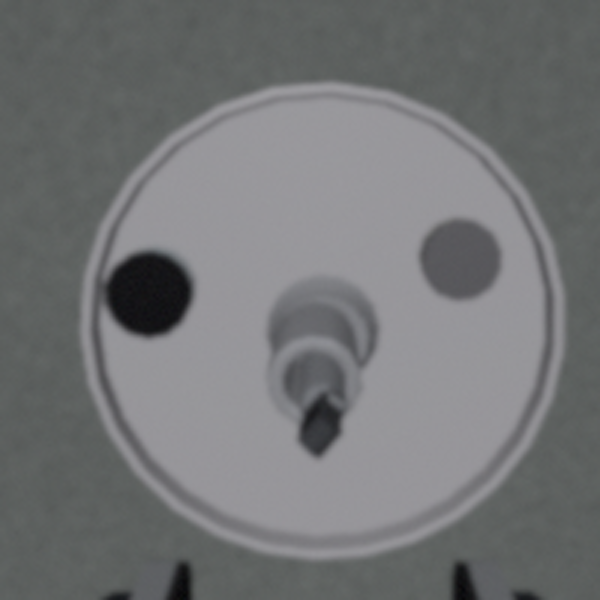

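View pics/w8.png

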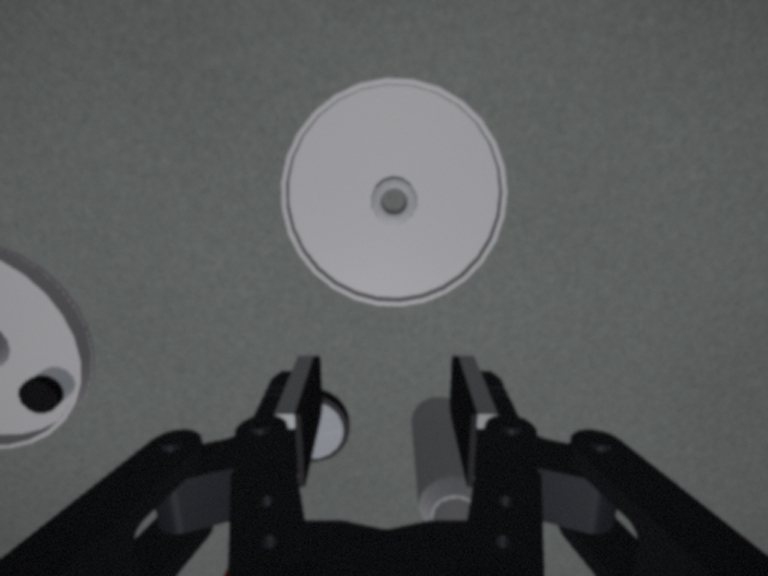

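View pics/d7.png

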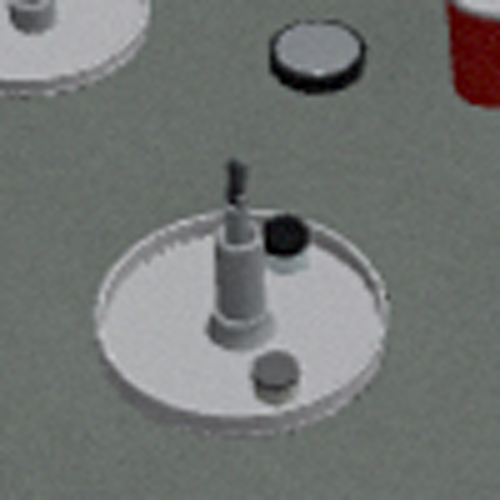

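Run:
```python
from h import *
c=dict(vision.calibration("wrist"));c["extrinsics"]=np.load("w8.npz")["E"]
H=onz(c,np.array([394,200])/1.5-.17,.026);print("hub",H, "spraycap",onz(c,np.array([455,505])/1.5,.137))
# rim check
print("rim ctr",onz(c,np.array([394,192])/1.5-.17,.016))
robot.move_to([H[0],H[1],.10],[180,0,165])
robot.line_to([H[0],H[1],.026],velocity=.12,f_stop=6)
print(robot.current_tool_pos())
fingers.gripper_to(.2,force=50);print(robot.current_finger_gap(),robot.current_contact_force())
robot.line_to([H[0],H[1],.06],velocity=.12)
im=zoom("wrist",(0,0,512,384),1.5,"pics/w9.png")
zoom("side",(160,60,280,180),5,"pics/d9.png")
print(robot.current_finger_gap(),robot.current_contact_force(),robot.current_torque(),robot.current_time_s())
```

```text
hub [0.4988284  0.33052506 0.026     ] spraycap [0.67446879 0.32152329 0.137     ]
rim ctr [0.49435342 0.33185102 0.016     ]
[0.49945278 0.33125202 0.02693515]
0.38261373563021894 [-0.99503476 -0.91462511  6.25542473]
0.37508188552896804 [-0.37553729  0.30868532 -2.45355284] [-0.03919712 -0.00106855 -0.00956974] 20.7583
```

View pics/w9.png

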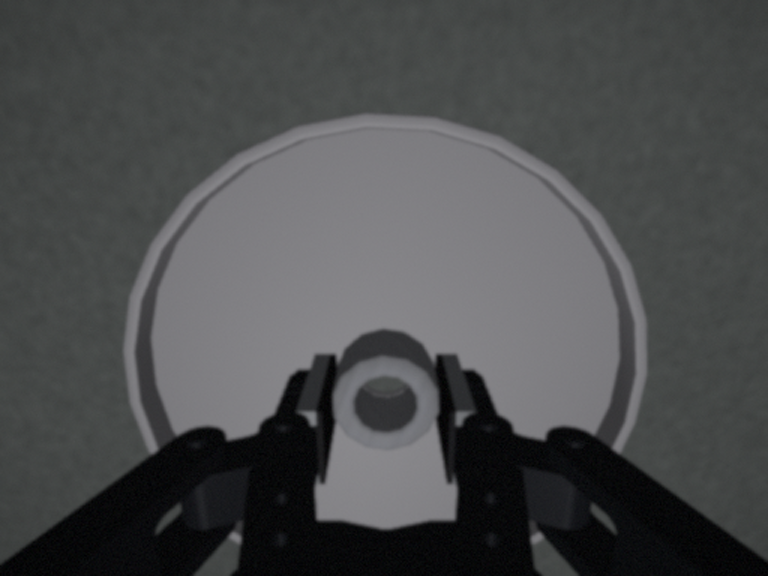

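View pics/d9.png

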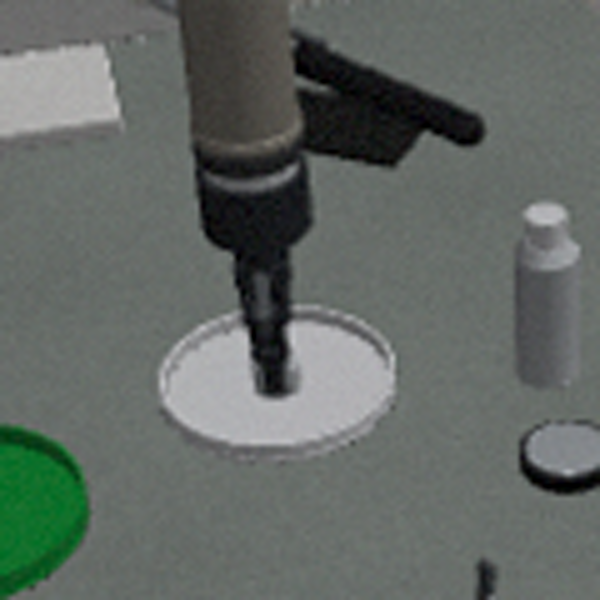

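Run:
```python
from h import *
c=dict(vision.calibration("wrist"));c["extrinsics"]=np.linalg.inv(np.array(c["T_tool_cam"]))
for z in (-.001,.001,.003):
  p=onz(c,np.array([386.5,404])/1.5-.17,z);print(p)
robot.line_to([.4994,.3312,.235],velocity=.3)
robot.move_to([.5285,-.031,.235],[180,0,165])
robot.pause(.2)
print(robot.current_tool_pos(),robot.current_finger_gap(),robot.current_time_s())
zoom("side",(190,60,330,220),4,"pics/d10.png");zoom("scene",(190,110,330,240),4,"pics/s10.png");zoom("wrist",(0,0,512,384),1.5,"pics/w10.png")
```

```text
[ 0.00195216  0.0001874  -0.001     ]
[0.00072985 0.0001907  0.001     ]
[-0.00049245  0.00019401  0.003     ]
[ 0.52862669 -0.02929616  0.23513733] 0.37641830091311085 23.05
```

View pics/d10.png

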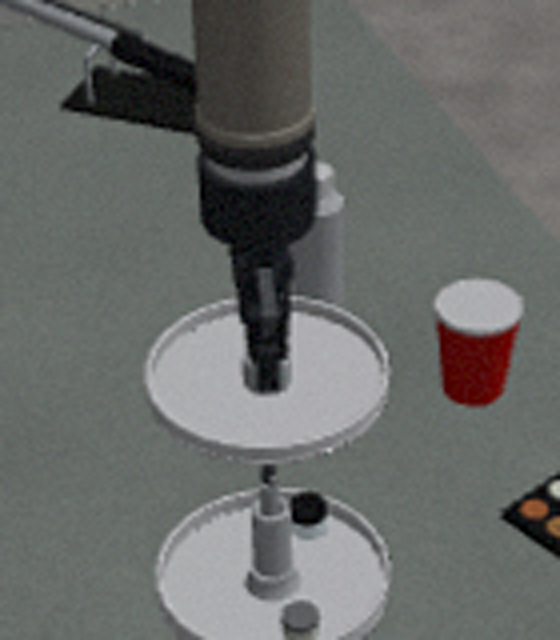

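View pics/s10.png

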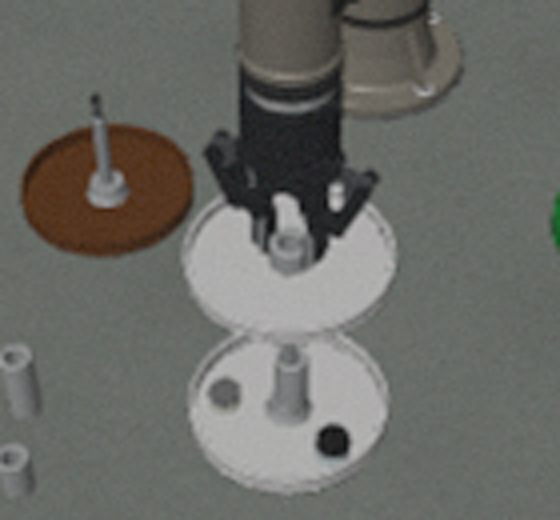

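View pics/w10.png

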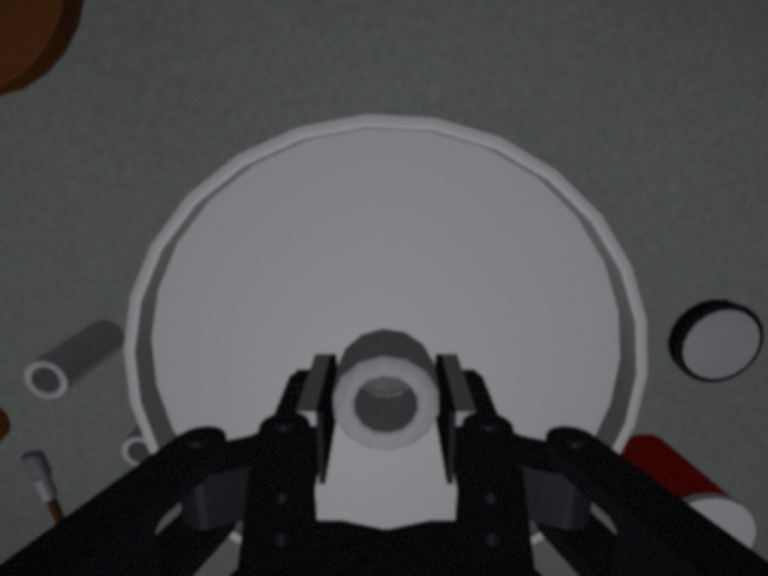

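Run:
```python
from h import *
r=robot.line_to([.5285,-.031,.19],velocity=.1,f_stop=6);print(r,robot.current_tool_pos())
if not r:
    r=robot.line_to([.5285,-.031,.113],velocity=.06,f_stop=7);print(r,robot.current_tool_pos(),robot.current_contact_force())
zoom("side",(190,60,330,220),4,"pics/d11.png");zoom("wrist",(100,150,400,384),2.5,"pics/w11.png");print(robot.current_time_s())
```

```text
False [ 0.52875552 -0.03091436  0.19022472]
True [ 0.52825956 -0.03109301  0.11765832] [-0.99442082  0.86256218  4.53945585]
25.0083
```

View pics/d11.png

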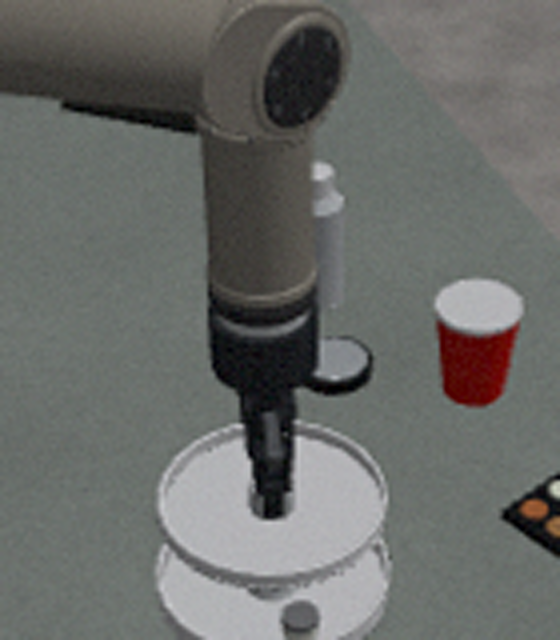

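View pics/w11.png

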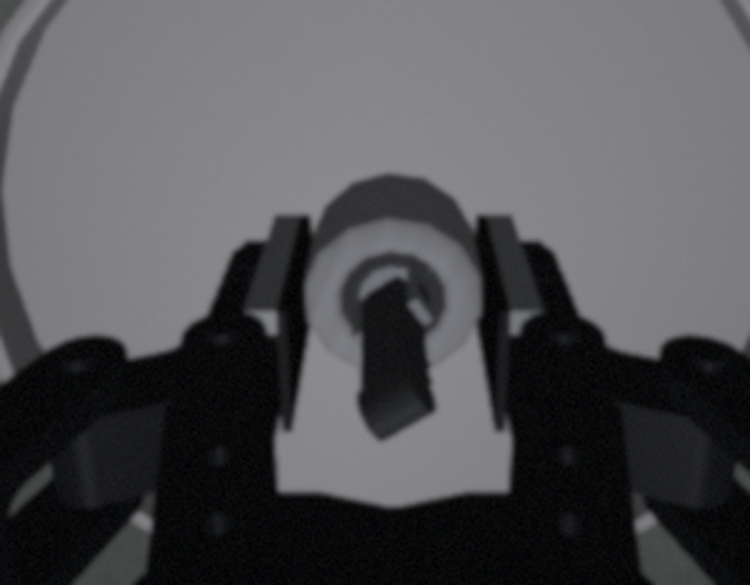

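Run:
```python
from h import *
fingers.gripper_to(.65);robot.pause(.2)
robot.line_to([.5285,-.031,.24],velocity=.25)
zoom("side",(190,60,330,220),4,"pics/d12.png");zoom("wrist",(0,0,512,384),1.5,"pics/w12.png");print(robot.current_time_s())
```

```text
26.3083
```

View pics/d12.png

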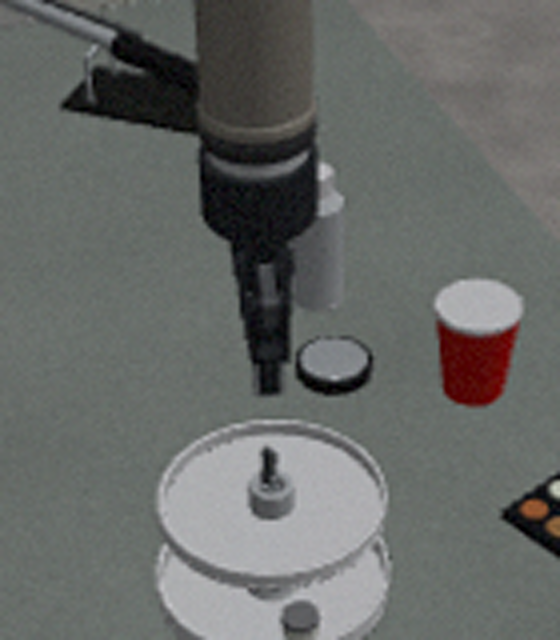

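View pics/w12.png

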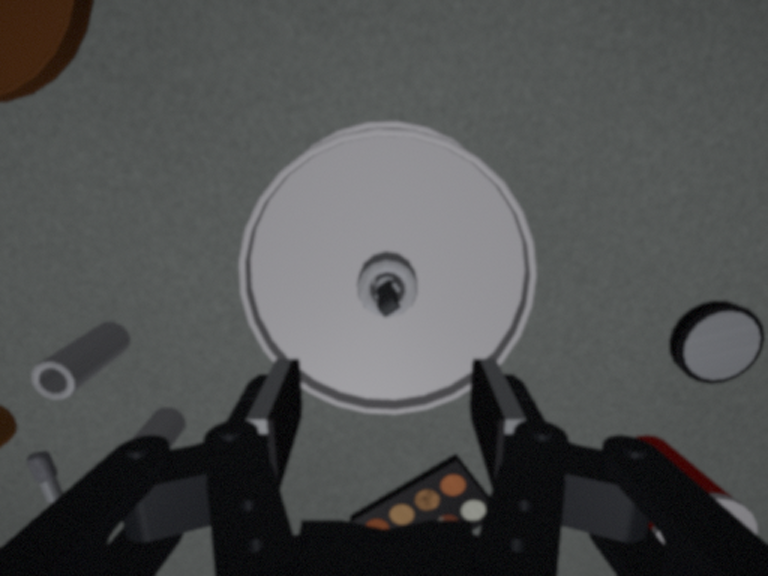

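Sleeve and tray are seated (hub at about (388,285) in the wrist view, lever upright through it). Now I'll fold the lever.

Run:
```python
from h import *
fingers.gripper_to(0.0,force=40)
o=[180,0,201]
robot.move_to(at(-.045,.22),o); robot.line_to(at(-.045,.151),velocity=.15)
r=robot.line_to(at(.020,.151),velocity=.06,f_stop=12);p=robot.current_tool_pos();print(r,p,(p[:2]-PV)@FD,robot.current_contact_force())
if not r:
    r=robot.line_to(at(.020,.1395),velocity=.03,f_stop=8);print(r,robot.current_tool_pos(),robot.current_contact_force())
    zoom("side",(190,60,330,220),4,"pics/d13.png")
    robot.line_to(at(.020,.24),velocity=.25)
zoom("side",(210,130,310,230),5,"pics/d14.png");zoom("wrist",(100,50,400,300),2.5,"pics/w14.png")
print(robot.current_time_s())
```

```text
False [ 0.50866459 -0.03927747  0.15080253] 0.020838357692222923 [-1.35477102 -2.35626568  3.70737326]
True [ 0.50922415 -0.03860362  0.14256118] [-1.16580986  0.29580843  7.02348911]
30.3083
```

View pics/d14.png

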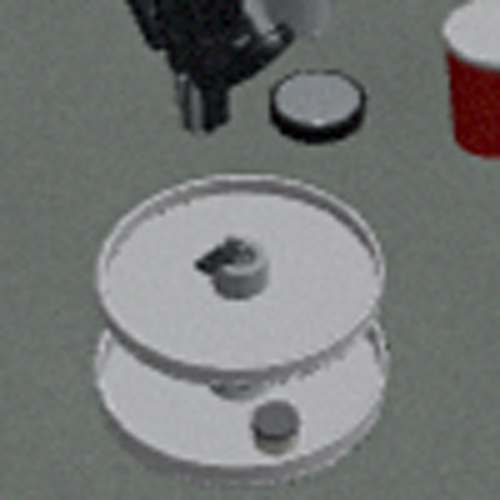

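View pics/w14.png

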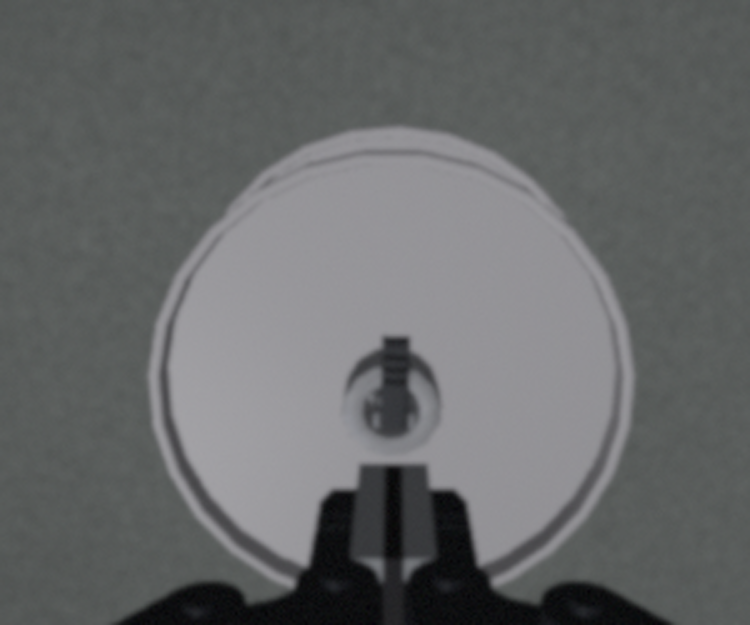

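Run:
```python
from h import *
robot.line_to(at(.022,.16),velocity=.2)
r=robot.line_to(at(.022,.138),velocity=.03,f_stop=15);print(r,robot.current_tool_pos(),robot.current_contact_force())
robot.line_to(at(.022,.16),velocity=.1)
robot.line_to(at(.022,.28),velocity=.25)
c=cal("side");P=np.array([.5285,-.031,.1215])
for th in (0,.15,.3,.5):print(th,(proj(c,P+.027*np.array([FD[0]*np.cos(th),FD[1]*np.cos(th),np.sin(th)]))-[210,130])*5)
zoom("side",(210,130,310,230),6,"pics/d15.png");zoom("scene",(150,130,310,250),5,"pics/s15.png")
print(robot.current_time_s())
```

```text
True [ 0.50751752 -0.0394837   0.14255765] [-0.79904346  0.12939662  7.25964876]
0 [[199.90201037 264.70945999]]
0.15 [[200.02513152 259.33275267]]
0.3 [[200.93991111 253.57058185]]
0.5 [[203.3586752  245.51863153]]
32.5333
```

View pics/d15.png

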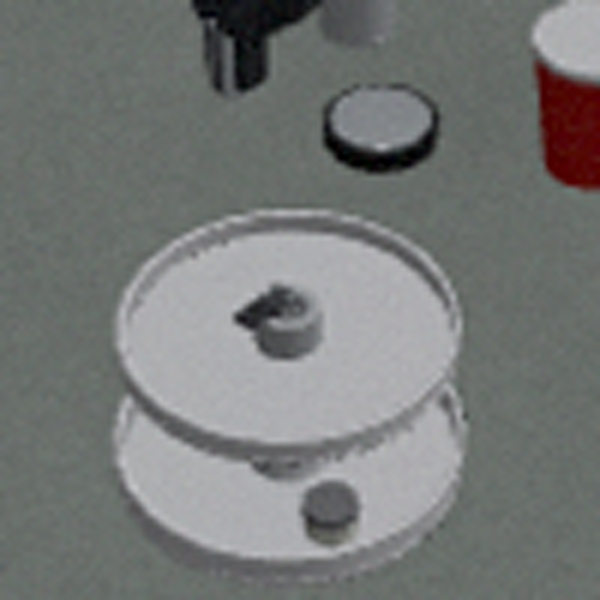

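View pics/s15.png

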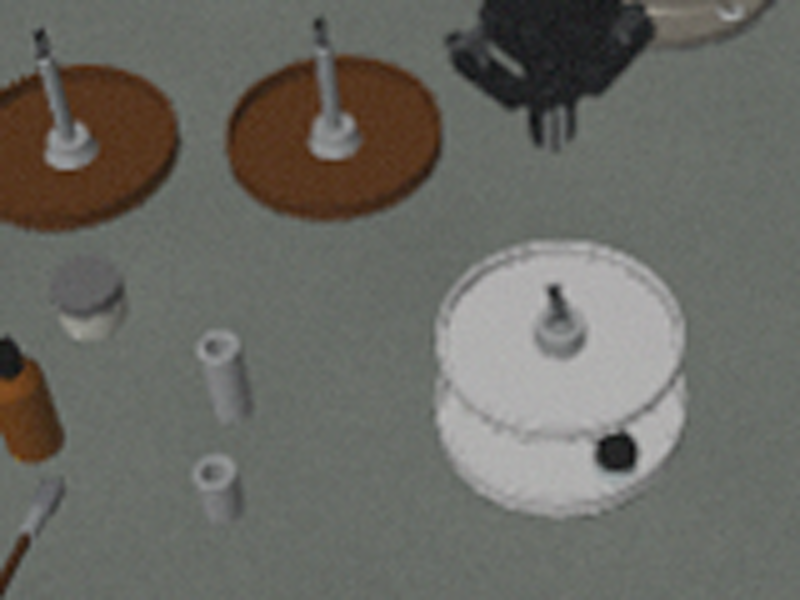

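```bash
python3 -c "
from h import *
robot.pause(.3);workorder.close_job();print(robot.current_time_s())"
```

```text
the job is handed in; nothing more can be done
the job is handed in; nothing more can be done
```

The upper tier is fitted and locked, and the job is handed in. I pushed the lever upright, lowered the 60 mm sleeve over the post and let it drop the last 13 mm onto the shoulder. I then set the tray on it by its hub and folded the lever down flat. The hand-in call gives no verdict.

The last checks, at about 32.5 s, all agreed:
- **Lever:** two presses (stops set at 8 and 15 N) both stopped with the fingertips 125.6 mm above the table, where a folded lever's top face should be (125.5 mm). The lever tip in the side picture matches an angle of 0.
- **Tray:** it touched down at the expected height (gripper 117.7 mm against 117 mm expected) and looks level in the last side and scene pictures.
- **Sleeve:** the side picture taken before the tray went on showed it standing on the shoulder. The tray seating at the right height agrees with that.
- **Everything else:** the short and long sleeves, the cream jar, lotion bottle and brush stand unmoved in the last scene picture, and both pots were still in place. I checked the cup, compact, spray can and palette only by eye in earlier pictures, and saw no shift.

No check failed. The gripper was well clear of everything at hand-in.

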